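Load a counting chamber into a sprung slide holder

ROBOT

A 6-joint arm with a two-finger parallel gripper is mounted at the origin on the work surface; the furniture and walls round the work are solid. World frame = base frame: x ahead of the robot, y to its left, z up, the work surface at z = 0. Lengths are in m, angles in rad, forces in N, time in s.
With the tool pointing down it reaches from about 0.35 to 0.775 m from the base axis. Payload 5.5 kg.
Tool frame: the origin (TCP) lies between the finger pads; the fingertips stand 11 mm ahead of it and the grasp point (between the pads) lies 8 mm behind it (tips_ahead is the distance from the TCP to the fingertips, in m); z points along the fingers, y is the line along which they close (so a half turn about z gives the same grasp; the last joint's range is limited). The gripper opens to 85 mm and grips with 20 to 120 N. Pads are 22 mm wide; open, the fingers measure 114 mm over their backs; the gripper's body (76 mm by 85 mm) begins 54 mm behind the grasp point. The pads swing forward as they close: fully open they stand 13 mm farther back than shut.
Start: joints at [1.132, 0.313, 0.046, 1.304, 0, 1.431], TCP at [0.169, 0.55, 0.242] pointing down, gripper open.
Joint ranges: [-2.76, 2.76], [-0.86, 1.69], [-1.03, 1.26], [-2.2, 2.34], [-1.47, 1.5], [-3.14, 3.14]. Speed limits (rad/s): [2.57, 2.57, 3.14, 3.14, 3.14, 3.14].

INTERFACE

Orientations are given as a unit quaternion [w, x, y, z].
In Python, from workcell import * gives the robot as it stands. The module is installed in compiled form; this text tells all that it offers.
- The arm moves only by the tool jog_arm, never from a script. Its argument "moves" is a list of rows, each an object with "fingers": the closure, from 0 (fully open) to 1 (shut); "slide": the shift along the tool's x, y, z in mm, a list of three; "angular": the turn, a rotation vector about the tool's x, y, z in degrees, a list of three. A call has 1 to 10 rows; each row is the pose to reach, as a shift and turn from the pose commanded when the call began, along the tool's axes at that moment; what a row does not reach only later rows make up. A row lasts 1/12 s, in which the tool goes at most 41.7 mm and 7.16 degrees, less where a joint would pass 70% of its speed; a pose out of reach is approached as far as the arm can. A call with a gripper value outside its range is refused whole. The fingers move at their own pace and stop on an object; "squeeze" is the grip in N (left out, the last holds). Time passes only in rows, so rows that repeat a pose let the fingers close. It gives the time, the measured TCP pose, the force, the opening and the grip force at its end, in the units of the state.
- get_state(): the state, without advancing time (a new reading comes with each control period).
- read_camera(name): name is "scene" or "top" or "wrist"; returns a dict with "color" (420x560x3 uint8, red, green, blue), "fovy" (degrees; the focal length in pixels is half the picture's height over the tangent of half this angle, whatever the lens; pixels are square), "cx", "cy" (the principal point, pixels), "world_from_camera" (4x4, takes a point from camera to world coordinates); the wrist camera has in their place "tool_from_camera" (4x4, takes a point from camera to tool coordinates, whose origin is the TCP and whose axes are the flange's). Camera axes: x right, y down, z forward; pixel columns grow to the right and rows downward; lengths in m; the calibration is good to about 2 mm. A picture is of the moment at which its call begins: read the wrist's pose just before it. There is no depth.
- hand_in(): hands the job in; it is judged then, once.
Trained networks look in a picture, given as the dict that the camera call returned (one of the last four; its "shot" number tells which), for a name from the list of things; names that differ only in an ending like _2 or _b are one class to them, and where a whole thing is asked for, a point or a joint stands for the part that bears it (a point fixed in the world has none). Each returns a list of dicts, best first, with "p" (0 to 1); they miss things now and then, are a little off and sometimes report something else, mostly with a low value. They report only what shows in the picture. A call takes as long as a camera call.
- look_for(target, picture): "point" ([column, row] in pixels, amid what is visible of it).
- tip_of(target, picture): "point" ([column, row] in pixels: a listed point, or the origin of a listed thing).
The state is a dict: "clock": time; "joint_pos": joint angles; "qvel": joint speeds; "tau": joint torques, N m; "tcp_pos": TCP position; "orientation": TCP orientation; "wrist_force": force on the tool from outside, world axes, zero at the start; "ft_torque": the same for the moment, N m; "finger_gap": finger opening in m; "grip_force": force on a finger pad.
Only numpy, scipy, OpenCV 4.12 (cv2) and the standard library are available. Lean on these libraries where they do the work, as an engineer would, in place of code of your own. Each camera call takes 0.05 s, during which the arm holds its last target. There are 200 camera calls.

TASK

Take the glass counting chamber from the lens-tissue carton and load it into the slide holder: with the chamber's own end press the sprung curved arm back, set the chamber down flat behind the low end stop and slide it under the two lips and press it firmly home against the back edge. Bring it up to the end stop before you let go, so that the arm does not snap, and leave it gripped between arm and end stop. It is glass: handle it gently, force nothing, and do not disturb the things standing around.

Things in the scene. Friction and masses are not known exactly. Their poses are not given: they have to be found in the camera images.
- chamber_center (a point): Counting chamber: loose glass block with two bright metal platforms in its middle, 35 (its x) x 76 (y, long) x 4 mm, about 30 g, flat on a carton (64 x 100 mm, top 10 mm above the bench). The point is its centre, 2 mm above its underside. Grasp across the 35 mm, at the middle of its length. Turned end for end it is the same.
- seat (a point): Centre (half-way up) of the loaded chamber's place in the slide holder. Axes: x to the back edge, y to the arm, z up. The plate spans x +-56, y +-80 mm, top at z = -2 (28 mm above the bench), with a through window x +-45, y +-31: the chamber rests on 7 mm at either end, the fingers have free space beside it and 20 mm below. Poses are good to 2 mm only: find the edges and the plate by feel.
- back_edge: The fixed back edge: two steel pads at y 32 to 43 mm either side, 7.5 mm tall, each with a lip 3.5 mm towards -x, underside 5.5 mm over the plate (the chamber slides under with 1.5 mm to spare). Origin midway between, in the plane of their faces (x +17.5 mm from seat), at plate height, same axes. Set the chamber down 5 to 9 mm short of it; press home with about 5 N.
- end_stop (a point): On the face of the end stop, a low steel bar opposite the arm (38 mm from seat in -y), at the height of the plate. Same axes. The bar is 30 mm long (x -17 to 13), its top 3 mm above the plate: pass above it and set the chamber down with its end 1 to 6 mm to +y of this face.
- slide_holder: The slide holder with all it carries (dark metal plate 112 x 160 mm on black cheeks, steel edges, sprung arm), fixed to the bench. Origin on the bench straight below seat, same axes.
- chamber: The same counting chamber; origin at the centre of its underside, same axes as chamber_center. Its edges chip if it is pressed hard: keep all its contact with the holder, the spring included, below 25 N.
- clip_nose (a point): Centre of the round white nose (8 mm diameter, upright, 0.5 to 13 mm above the plate, slippery) at the free end of the sprung curved steel arm. At rest its face stands 7.4 mm inside the loaded chamber's end (at y = +30.6 mm from seat). The chamber, held level with its underside 4 to 8 mm above the plate, can push it towards +y.
- clip (a joint): Angle (rad) of the sprung arm about its upright pivot (at x +36, y +58 mm from seat; nose 40 mm from it). 0 at rest, grows as the arm is drawn back towards +y; 0.20 with the chamber loaded, 0.40 at its hard stop (nose 7.3 mm beyond loaded). It presses on the chamber's end with about 3 N at rest, 4.5 N loaded, 6 N at the stop.
- stain_bottle: Bystander: purple dropper bottle, 33 mm diameter, 98 mm tall, loose; origin at its underside.
- tally: Bystander: hand tally counter, 28 x 48 x 50 mm, loose; origin at its underside.
- specimen_cup: Bystander: white specimen cup with red lid, 57 mm diameter, 60 mm tall, loose; origin at its underside.
- cover_carton: Bystander: small cardboard carton, 46 x 46 x 19 mm, loose; origin at its underside.

How it is judged:
By the outcome, as a careful person would: the job done as asked, in the order asked, and still so for the second after the job is handed in, with the robot touching nothing.
It also fails if it takes over 72 s, if anything falls off the work surface, if the arm or the gripper's body presses on something with over 40 N, if the wrist force passes 120 N, or if a joint passes its speed limit or range.

## Working session

There is one attempt and no reset: what is moved stays moved. The work goes in short steps, Python scripts to look and compute and a tool call to move; the robot and the scene stay as the last step left them, time stands still between calls to the robot, and variables do not carry over. Pictures are saved under pics/ and viewed, at most 10 in all, crops included, and the job is handed in when it is done.

Besides the shell and the picture viewer there is one more tool, called in YAML: its name, and indented under it one key for each argument. jog_arm: Moves the arm, as the interface text tells. Its arguments: {"type":"object","properties":{"moves":{"type":"array","items":{"type":"object","properties":{"fingers":{"type":"number"},"slide":{"type":"array","items":{"type":"number"}},"angular":{"type":"array","items":{"type":"number"}}}}},"squeeze":{"type":"number"}},"required":["moves"]}

```bash
mkdir -p pics; cat > h.py <<'E'
from workcell import *
import numpy as np, cv2
from scipy.spatial.transform import Rotation as R
def Rq(q): return R.from_quat([q[1],q[2],q[3],q[0]])
def ray(pic,pt,st=None):
    f=pic["color"].shape[0]/2/np.tan(np.radians(pic["fovy"])/2)
    d=np.array([(pt[0]-pic["cx"])/f,(pt[1]-pic["cy"])/f,1])
    if "world_from_camera" in pic: T=np.array(pic["world_from_camera"])
    else:
        W=np.eye(4);W[:3,:3]=Rq(st["orientation"]).as_matrix();W[:3,3]=st["tcp_pos"]
        T=W@np.array(pic["tool_from_camera"])
    return T[:3,3],T[:3,:3]@d
def onz(pic,pt,z,st=None):
    o,d=ray(pic,pt,st); return o+d*(z-o[2])/d[2]
def proj(pic,P,st=None):
    f=pic["color"].shape[0]/2/np.tan(np.radians(pic["fovy"])/2)
    if "world_from_camera" in pic: T=np.array(pic["world_from_camera"])
    else:
        W=np.eye(4);W[:3,:3]=Rq(st["orientation"]).as_matrix();W[:3,3]=st["tcp_pos"]
        T=W@np.array(pic["tool_from_camera"])
    c=np.linalg.inv(T)@np.append(P,1); return [pic["cx"]+f*c[0]/c[2],pic["cy"]+f*c[1]/c[2]]
def save(pic,name): cv2.imwrite("pics/"+name,cv2.cvtColor(pic["color"],cv2.COLOR_RGB2BGR))
E
python3 - <<'E'
from h import *
s=get_state();print(s)
Z=dict(chamber_center=.012,seat=.030,back_edge=.028,end_stop=.028,clip_nose=.035,slide_holder=0,stain_bottle=0,tally=0,specimen_cup=0,cover_carton=0)
for n in ["top","scene"]:
    p=read_camera(n);save(p,n+".png")
    for k,z in Z.items():
        r=tip_of(k,p)[:2]
        print(n,k,[(np.round(q["point"],1),round(q["p"],2),np.round(onz(p,q["point"],z),4)) for q in r])
E
```

```text
{'clock': 0.0, 'joint_pos': array([ 1.13246857e+00,  3.13993062e-01,  4.49563076e-02,  1.30359301e+00,
       -3.87650627e-06,  1.43120340e+00]), 'qvel': array([ 0.0009854 , -0.00207409,  0.00016776, -0.00106403, -0.00125995,
        0.00070904]), 'tau': array([-1.02315109e-03, -4.80626249e+01,  2.98533869e+01,  1.92452635e-02,
       -2.63859338e-04,  2.00055609e-06]), 'tcp_pos': array([0.16902141, 0.54907454, 0.24140376]), 'orientation': array([-2.59365994e-04,  1.48812559e-01,  9.88864997e-01, -8.79262957e-04]), 'wrist_force': array([ 0.27233983, -0.45901914,  0.47109678]), 'ft_torque': array([ 0.00612194, -0.01014779, -0.0088701 ]), 'grip_force': 0.0, 'finger_gap': 0.0854333683663923}
top chamber_center [(array([211.7, 190.8]), 0.73, array([0.5488, 0.1949, 0.012 ])), (array([190.8, 265.9]), 0.66, array([0.4103, 0.2211, 0.012 ]))]
top seat []
top back_edge []
top end_stop [(array([351.3, 174.5]), 0.76, array([ 0.5882, -0.0565,  0.028 ]))]
top clip_nose [(array([317.1, 181.1]), 0.53, array([0.5707, 0.0052, 0.035 ]))]
top slide_holder []
top stain_bottle [(array([386.3, 261.1]), 0.6
[... 542 characters left out ...]
ay([ 0.5863, -0.0174,  0.03  ]))]
scene back_edge []
scene end_stop [(array([209.4, 214.8]), 0.8, array([ 0.5964, -0.064 ,  0.028 ])), (array([368.1, 233.9]), 0.35, array([0.4336, 0.2246, 0.028 ]))]
scene clip_nose [(array([241.8, 230.6]), 0.47, array([0.5859, 0.0164, 0.035 ]))]
scene slide_holder [(array([369.4, 231.4]), 0.65, array([0.4125, 0.2211, 0.    ])), (array([229.7, 225.9]), 0.64, array([ 0.5816, -0.0242,  0.    ]))]
scene stain_bottle []
scene tally [(array([297.6, 183.9]), 0.87, array([0.4079, 0.0301, 0.    ]))]
scene specimen_cup [(array([368.6, 233.6]), 0.87, array([0.4179, 0.2224, 0.    ]))]
scene cover_carton [(array([260.6, 170.4]), 0.81, array([ 0.4295, -0.0594,  0.    ]))]
```

View pics/top.png

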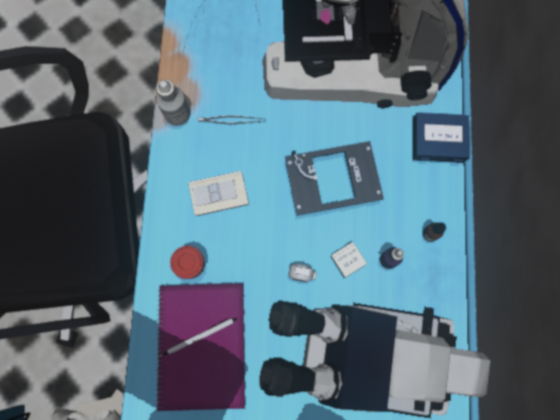

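View pics/scene.png

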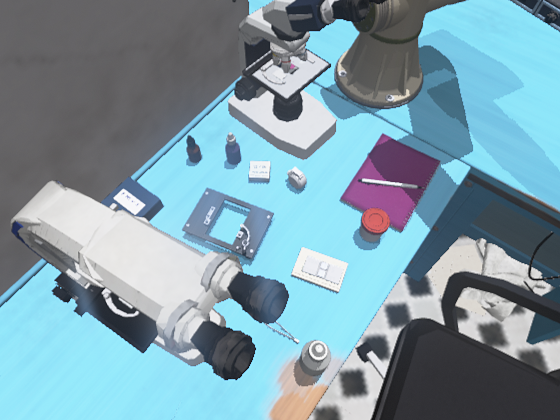

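Top view: chamber on its carton at about (218,192), holder at (335,178) with the clip on its left (+y) and the eyes on the back edge up (+x); bystanders sit below both. The scene view agrees. I'll go above the chamber and look with the wrist camera.

```bash
cat >> h.py <<'E'
def plan(goal,yaw,st=None):
    """tool shift (mm) and turn (deg) from measured pose to world goal, tool down with tool y at yaw(deg)"""
    st=st or get_state(); r=Rq(st["orientation"])
    y=np.radians(yaw); ty=np.array([np.cos(y),np.sin(y),0]); tz=np.array([0,0,-1.]); tx=np.cross(ty,tz)
    g=R.from_matrix(np.c_[tx,ty,tz])
    print("slide",np.round(r.inv().apply(np.array(goal)-st["tcp_pos"])*1e3,1),"ang",np.round((r.inv()*g).as_rotvec(degrees=True),2))
E
python3 - <<'E'
from h import *
plan([.545,.192,.24],10)
s=get_state()
print(read_camera("wrist")["tool_from_camera"])
E
```

```text
slide [-464.3 -231.1    2.3] ang [ 1.000e-02 -0.000e+00  6.288e+01]
[[-6.58974214e-04 -9.57803640e-01 -2.87422603e-01  7.26729814e-02]
 [ 9.99999638e-01 -4.76220261e-04 -7.05749911e-04 -6.56696082e-04]
 [ 5.39093367e-04 -2.87422963e-01  9.57803607e-01 -1.31409882e-01]
 [ 0.00000000e+00  0.00000000e+00  0.00000000e+00  1.00000000e+00]]
```

jog_arm:
  moves:
    - {"slide": [-464,-231,2],"angular": [0,0,63],"fingers": 0}
    - {"slide": [-464,-231,2],"angular": [0,0,63],"fingers": 0}
    - {"slide": [-464,-231,2],"angular": [0,0,63],"fingers": 0}
    - {"slide": [-464,-231,2],"angular": [0,0,63],"fingers": 0}
    - {"slide": [-464,-231,2],"angular": [0,0,63],"fingers": 0}
    - {"slide": [-464,-231,2],"angular": [0,0,63],"fingers": 0}
    - {"slide": [-464,-231,2],"angular": [0,0,63],"fingers": 0}
    - {"slide": [-464,-231,2],"angular": [0,0,63],"fingers": 0}
    - {"slide": [-464,-231,2],"angular": [0,0,63],"fingers": 0}
    - {"slide": [-464,-231,2],"angular": [0,0,63],"fingers": 0}

```text
clock: 1.98
tcp_pos: [0.4723, 0.2606, 0.241]
orientation: [0.0, 0.645, 0.764, 0.0]
wrist_force: [0.8, 1.8, -0.8]
finger_gap: 0.0853
grip_force: 0.0
```

```bash
python3 - <<'E'
from h import *
s=get_state();print(s["clock"])
plan([.545,.192,.24],10)
E
```

```text
1.9833
slide [-79.8  60.1   1. ] ang [ 0.04 -0.02 -0.37]
```

jog_arm:
  moves:
    - {"slide": [-80,60,1],"angular": [0,0,0],"fingers": 0}
    - {"slide": [-80,60,1],"angular": [0,0,0],"fingers": 0}
    - {"slide": [-80,60,1],"angular": [0,0,0],"fingers": 0}
    - {"slide": [-80,60,1],"angular": [0,0,0],"fingers": 0}
    - {"slide": [-80,60,1],"angular": [0,0,0],"fingers": 0}

```text
clock: 2.4
tcp_pos: [0.5442, 0.193, 0.2392]
orientation: [-0.0, 0.644, 0.765, -0.0]
wrist_force: [0.1, 0.7, 0.1]
finger_gap: 0.0853
grip_force: 0.0
```

```bash
python3 - <<'E'
from h import *
s=get_state();print(s["tcp_pos"])
p=read_camera("wrist");save(p,"w1.png")
print([(np.round(q["point"],1),round(q["p"],2),np.round(onz(p,q["point"],.012,s),4)) for q in tip_of("chamber_center",p)[:2]])
E
```

```text
[0.54423754 0.19298732 0.23924435]
[(array([276.8, 174.9]), 0.69, array([0.5472, 0.1924, 0.012 ])), (array([275.3, 321.9]), 0.69, array([ 0.5801, -0.0092,  0.012 ]))]
```

View pics/w1.png

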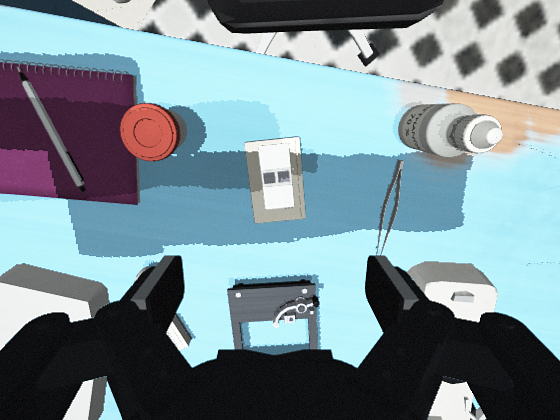

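The wrist view shows the chamber as a white block with two dark platforms at about (277,176), on the beige carton. The holder is ahead at (275,310) with its clip at (300,310). Next I'll measure the chamber's outline in a rectified view.

```bash
cat >> h.py <<'E'
def rectify(p,st,c,half,z,mm=.25):
    """top view of plane z; columns = +x world, rows = -y world... px of mm"""
    n=int(half*2e3/mm); w=np.array([[c[0]-half,c[1]+half],[c[0]+half,c[1]+half],[c[0]+half,c[1]-half],[c[0]-half,c[1]-half]])
    src=np.float32([proj(p,[a,b,z],st) for a,b in w]); dst=np.float32([[0,0],[n,0],[n,n],[0,n]])
    return cv2.warpPerspective(p["color"],cv2.getPerspectiveTransform(src,dst),(n,n))
E
python3 - <<'E'
from h import *
s=get_state();p=read_camera("wrist")
c=(.546,.192);im=rectify(p,s,c,.065,.014)
cv2.imwrite("pics/r1.png",cv2.cvtColor(im,cv2.COLOR_RGB2BGR))
m=(im.min(2)>215).astype(np.uint8)
for t in (200,215,230):
    m=(im.min(2)>t).astype(np.uint8);m=cv2.morphologyEx(m,cv2.MORPH_OPEN,np.ones((7,7)))
    cs=max(cv2.findContours(m,cv2.RETR_EXTERNAL,2)[0],key=cv2.contourArea)
    r=cv2.minAreaRect(cs);print(t,np.array(r[1])*.25,r[2],c[0]-.065+r[0][0]*.00025,c[1]+.065-r[0][1]*.00025)
E
```

```text
200 [82.22427368 63.46336746] 73.96765899658203 0.5452924270629883 0.19266736602783202
215 [81.68206024 62.84672546] 73.88658142089844 0.5453155822753907 0.19276338195800782
230 [36.91705322 62.61634445] 73.40524291992188 0.5393119544982911 0.2140921401977539
```

View pics/r1.png

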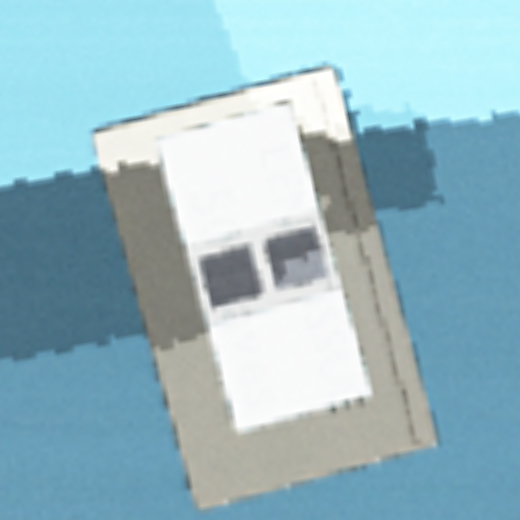

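Rectified, the chamber's corners are at (160,140), (293,103), (371,396) and (238,433). That puts its centre at (0.5474, 0.190) with a yaw of about 15°. I'll go down over it with the fingers half closed.

```bash
python3 - <<'E'
from h import *
plan([.5474,.190,.05],15.2)
E
```

```text
slide [ -5.6   3.7 189.8] ang [-0.03 -0.02 -5.23]
```

jog_arm:
  moves:
    - {"slide": [-5.6,3.7,190],"angular": [0,0,-5.2],"fingers": 0.45}
    - {"slide": [-5.6,3.7,190],"angular": [0,0,-5.2],"fingers": 0.45}
    - {"slide": [-5.6,3.7,190],"angular": [0,0,-5.2],"fingers": 0.45}
    - {"slide": [-5.6,3.7,190],"angular": [0,0,-5.2],"fingers": 0.45}
    - {"slide": [-5.6,3.7,190],"angular": [0,0,-5.2],"fingers": 0.45}
    - {"slide": [-5.6,3.7,190],"angular": [0,0,-5.2],"fingers": 0.45}
    - {"slide": [-5.6,3.7,190],"angular": [0,0,-5.2],"fingers": 0.45}
  squeeze: 25

```text
clock: 3.13
tcp_pos: [0.5466, 0.1899, 0.0491]
orientation: [-0.001, 0.607, 0.794, -0.001]
wrist_force: [0.1, -0.5, 0.3]
finger_gap: 0.0471
grip_force: 0.0
```

```bash
python3 - <<'E'
from h import *
s=get_state();p=read_camera("wrist");print(s["tcp_pos"],s["wrist_force"],s["finger_gap"])
save(p,"w2.png")
plan([.5474,.190,.03],15.2)
E
```

```text
[0.54664578 0.1898626  0.04912805] [ 0.07903238 -0.46511971  0.31739357] 0.04711815404239517
slide [ 0.2 -1.1 21. ] ang [ 0.05 -0.01 -0.02]
```

View pics/w2.png

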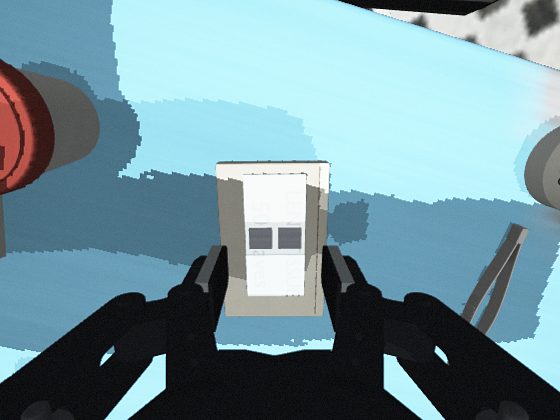

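The wrist view shows the fingers straddling the chamber squarely; the chamber's centre is at column 275 and the mid-point of the fingers at 277. Next I'll go down by feel.

jog_arm:
  moves:
    - {"slide": [0,-1,15],"fingers": 0.45}
    - {"slide": [0,-1,25],"fingers": 0.45}
    - {"slide": [0,-1,26],"fingers": 0.45}
    - {"slide": [0,-1,26],"fingers": 0.45}

```text
schema error: expected keys fingers, slide, angular
```

jog_arm:
  moves:
    - {"slide": [0,0,0.7],"fingers": 0.48}
    - {"slide": [0,0,1.5],"fingers": 0.48}
    - {"slide": [0,0,1.5],"fingers": 0.48}

```text
schema error: expected keys fingers, slide, angular
```

jog_arm:
  moves:
    - {"slide": [0,-1,15],"angular": [0,0,0],"fingers": 0.45}
    - {"slide": [0,-1,25],"angular": [0,0,0],"fingers": 0.45}
    - {"slide": [0,-1,26],"angular": [0,0,0],"fingers": 0.45}
    - {"slide": [0,-1,26],"angular": [0,0,0],"fingers": 0.45}

```text
clock: 3.52
tcp_pos: [0.5479, 0.189, 0.0246]
orientation: [0.0, 0.608, 0.794, 0.0]
wrist_force: [0.5, -0.8, 0.1]
finger_gap: 0.0467
grip_force: 0.0
```

jog_arm:
  moves:
    - {"slide": [0,0,0.7],"angular": [0,0,0],"fingers": 0.48}
    - {"slide": [0,0,1.5],"angular": [0,0,0],"fingers": 0.48}
    - {"slide": [0,0,1.5],"angular": [0,0,0],"fingers": 0.48}

```text
clock: 3.77
tcp_pos: [0.5481, 0.1887, 0.0228]
orientation: [0.0, 0.608, 0.794, 0.0]
wrist_force: [0.2, 0.2, -0.3]
finger_gap: 0.0444
grip_force: 0.0
```

jog_arm:
  moves:
    - {"slide": [0,-0.7,0.8],"angular": [0,0,0],"fingers": 0.48}
    - {"slide": [0,-0.7,1.2],"angular": [0,0,0],"fingers": 0.48}
    - {"slide": [0,-0.7,1.2],"angular": [0,0,0],"fingers": 0.48}

```text
clock: 4.02
tcp_pos: [0.5468, 0.1884, 0.021]
orientation: [-0.0, 0.608, 0.794, -0.0]
wrist_force: [-0.1, 0.4, 0.1]
finger_gap: 0.0444
grip_force: 0.0
```

jog_arm:
  moves:
    - {"slide": [0,0,0.5],"angular": [0,0,0],"fingers": 0.5}
    - {"slide": [0,0,1],"angular": [0,0,0],"fingers": 0.5}
    - {"slide": [0,0,1],"angular": [0,0,0],"fingers": 0.5}

```text
clock: 4.27
tcp_pos: [0.5468, 0.1884, 0.0198]
orientation: [-0.0, 0.608, 0.794, -0.0]
wrist_force: [-0.4, 0.2, -1.1]
finger_gap: 0.0431
grip_force: 0.0
```

jog_arm:
  moves:
    - {"slide": [0,0,0.5],"angular": [0,0,0],"fingers": 0.53}
    - {"slide": [0,0,1],"angular": [0,0,0],"fingers": 0.53}
    - {"slide": [0,0,1],"angular": [0,0,0],"fingers": 0.53}

```text
clock: 4.52
tcp_pos: [0.547, 0.1884, 0.0195]
orientation: [0.0, 0.608, 0.794, 0.0]
wrist_force: [-0.6, 0.2, 4.3]
finger_gap: 0.0404
grip_force: 2.3
```

jog_arm:
  moves:
    - {"slide": [0,0,-1.8],"angular": [0,0,0],"fingers": 0.53}
    - {"slide": [0,0,-1.8],"angular": [0,0,0],"fingers": 0.53}
    - {"slide": [0,0,-1.8],"angular": [0,0,0],"fingers": 0.65}
    - {"slide": [0,0,-1.8],"angular": [0,0,0],"fingers": 0.7}
    - {"slide": [0,0,-1.8],"angular": [0,0,0],"fingers": 0.7}
    - {"slide": [0,0,-1.8],"angular": [0,0,0],"fingers": 0.7}
  squeeze: 25

```text
clock: 5.02
tcp_pos: [0.5472, 0.1886, 0.0211]
orientation: [0.0, 0.608, 0.794, 0.0]
wrist_force: [-0.3, 0.1, 5.7]
finger_gap: 0.0335
grip_force: 24.9
```

jog_arm:
  moves:
    - {"slide": [0,0,-4],"angular": [0,0,0],"fingers": 0.7}
    - {"slide": [0,0,-15],"angular": [0,0,0],"fingers": 0.7}
    - {"slide": [0,0,-35],"angular": [0,0,0],"fingers": 0.7}
    - {"slide": [0,0,-60],"angular": [0,0,0],"fingers": 0.7}
    - {"slide": [0,0,-60],"angular": [0,0,0],"fingers": 0.7}
    - {"slide": [0,0,-60],"angular": [0,0,0],"fingers": 0.7}

```text
clock: 5.52
tcp_pos: [0.5484, 0.1888, 0.0829]
orientation: [0.001, 0.608, 0.794, 0.002]
wrist_force: [-0.0, 0.4, -1.2]
finger_gap: 0.0338
grip_force: 25.0
```

```bash
python3 - <<'E'
from h import *
s=get_state();print(s["tcp_pos"],s["wrist_force"],s["ft_torque"],s["finger_gap"],s["grip_force"])
p=read_camera("wrist");save(p,"w3.png")
print([(np.round(q["point"],1),round(q["p"],2)) for q in tip_of("chamber_center",p)[:2]], proj(p,s["tcp_pos"]-[0,0,.009],s))
E
```

```text
[0.54840402 0.18875066 0.08293788] [-0.04657081  0.37914965 -1.180435  ] [-0.00574241 -0.00766253 -0.01977857] 0.03384589581913165 24.97828781604767
[(array([276.9, 255.9]), 0.71)] [np.float64(274.47131199463786), np.float64(260.1713379644413)]
```

View pics/w3.png

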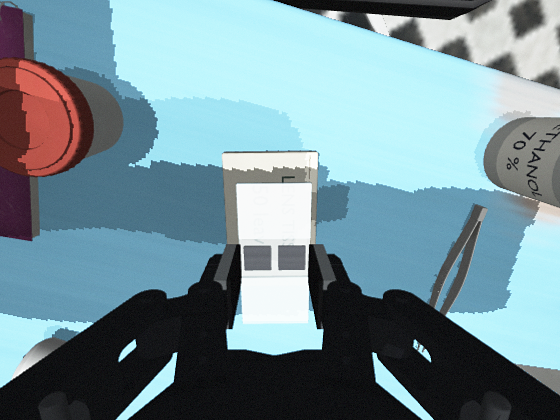

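The chamber is held squarely at its middle. Its top corners are at about (237,183), (311,182), (309,322) and (243,323). I'll refine the in-hand pose with PnP and check how tall the near microscope stands.

```bash
cat > grip.py <<'E'
from h import *
def inhand(p,cor,show=True):
    g=cv2.cvtColor(p["color"],cv2.COLOR_RGB2GRAY).astype(float)
    cor=np.array(cor,float);L=[]
    for i in range(4):
        a,b=cor[i],cor[(i+1)%4];t=(b-a)/np.linalg.norm(b-a);n=np.array([-t[1],t[0]]);P=[]
        for u in np.linspace(.08,.92,60):
            if i in(1,3):
                if not (u<.38 if i==1 else u>.62): continue
            c=a+(b-a)*u;k=np.arange(-5,5.01,.5);q=c+k[:,None]*n
            v=cv2.remap(g.astype(np.float32),q[:,0].astype(np.float32)[None],q[:,1].astype(np.float32)[None],1)[0]
            d=np.abs(np.gradient(v));j=d.argmax()
            if d[j]>4:P.append(q[j])
        P=np.float32(P);L.append(cv2.fitLine(P,cv2.DIST_HUBER,0,.01,.01).ravel())
    C=[]
    for i in range(4):
        a,b=L[i-1],L[i];s=np.linalg.solve(np.c_[a[:2],-b[:2]],b[2:]-a[2:]);C.append(a[2:]+s[0]*a[:2])
    C=np.float32(C);f=210/np.tan(np.radians(p["fovy"])/2)
    K=np.array([[f,0,p["cx"]],[0,f,p["cy"]],[0,0,1]])
    # object in tool-like axes: x=+38 first, y=-17.5 first; top face
    O=np.float32([[38,-17.5,0],[38,17.5,0],[-38,17.5,0],[-38,-17.5,0]])
    ok,r,t=cv2.solvePnP(O,C,K,None)
    T=np.eye(4);T[:3,:3]=cv2.Rodrigues(r)[0];T[:3,3]=t.ravel()/1e3
    G=np.array(p["tool_from_camera"])@T
    print(np.round(C,1).tolist(),"centre top mm",np.round(G[:3,3]*1e3,2),"rot deg",np.round(R.from_matrix(G[:3,:3]).as_rotvec(degrees=True),2))
E
python3 - <<'E'
from grip import *
p=read_camera("wrist");print(p["fovy"])
inhand(p,[(237,183),(311.5,182.5),(309,322),(243,323)])
t=read_camera("top");s=read_camera("scene")
for q in [(332,12),(290,70),(250,110)]: print("scene",q,[np.round(onz(s,q,z),2) for z in(0,.2,.4)])
for q in [(285,320),(280,375),(345,310)]: print("top",q,[np.round(onz(t,q,z),2) for z in(0,.2,.4)])
E
```

```text
68.28692014079243
[[235.8000030517578, 183.0], [310.6000061035156, 182.5], [310.29998779296875, 322.5], [241.0, 323.5]] centre top mm [ 1.98 -0.03  7.88] rot deg [-0.13 -0.96 -0.85]
scene (332, 12) [array([-0.13, -0.24,  0.  ]), array([ 0.11, -0.1 ,  0.2 ]), array([0.35, 0.03, 0.4 ])]
scene (290, 70) [array([ 0.13, -0.19,  0.  ]), array([ 0.3 , -0.07,  0.2 ]), array([0.48, 0.05, 0.4 ])]
scene (250, 110) [array([ 0.3 , -0.19,  0.  ]), array([ 0.43, -0.07,  0.2 ]), array([0.57, 0.05, 0.4 ])]
top (285, 320) [array([0.33, 0.05, 0.  ]), array([0.32, 0.05, 0.2 ]), array([0.32, 0.05, 0.4 ])]
top (280, 375) [array([0.23, 0.05, 0.  ]), array([0.25, 0.06, 0.2 ]), array([0.27, 0.06, 0.4 ])]
top (345, 310) [array([ 0.35, -0.05,  0.  ]), array([ 0.34, -0.03,  0.2 ]), array([ 0.33, -0.01,  0.4 ])]
```

```bash
python3 - <<'E'
from h import *
s=get_state();j=s["joint_pos"];print(np.round(j,3),j[1]-j[2]+j[3])
A=[];B=[]
for q,r,z in [((.31399,.044956),np.hypot(.16902,.54907),.2414),((j[1],j[2]),np.hypot(*s["tcp_pos"][:2]),s["tcp_pos"][2])]:
    A+=[[np.sin(q[0]),np.cos(q[0]-q[1]),0],[np.cos(q[0]),-np.sin(q[0]-q[1]),1]];B+=[r,z]
x,res,_,_=np.linalg.lstsq(np.array(A),np.array(B),rcond=None);print(x,res,np.array(A)@x-B)
p=read_camera("scene");save(p,"s2.png")
E
```

```text
[ 0.193  0.417 -0.217  0.939  0.     1.501] 1.572889514987831
[ 0.63130276  0.39695992 -0.25789687] [5.23078265e-05] [ 0.0031662  -0.00437133 -0.00201642  0.00437133]
```

View pics/s2.png

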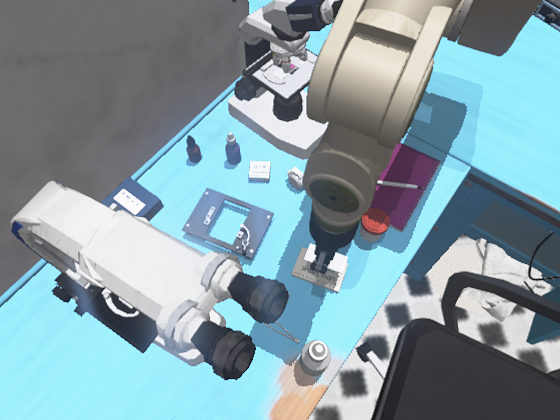

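The arm's wrist is bulky: it covers (345,190) in the scene view, with the near-camera microscope's eyepieces at (265,300) and (230,360). I'll check where those lie before traversing.

```bash
python3 - <<'E'
from h import *
t=read_camera("top");s=read_camera("scene")
print(np.round(s["world_from_camera"],2)[:3,3],np.round(t["world_from_camera"],2)[:3,3])
for q in [(265,300),(280,280),(230,360),(80,210)]: print("scene",q,[np.round(onz(s,q,z),2) for z in(.2,.3,.4,.5)])
for q in [(345,190),(335,195)]: print("wrist",q,[np.round(onz(s,q,z),2) for z in(.2,.3,.35,.4)])
for q in [(275,75),(320,65),(330,100),(440,30)]: print("top",q,[np.round(onz(t,q,z),2) for z in(.05,.2,.3,.4,.5)])
E
```

```text
[0.84 0.3  0.81] [0.31 0.06 0.96]
scene (265, 300) [array([0.71, 0.18, 0.2 ]), array([0.73, 0.2 , 0.3 ]), array([0.75, 0.22, 0.4 ]), array([0.77, 0.24, 0.5 ])]
scene (280, 280) [array([0.67, 0.17, 0.2 ]), array([0.7, 0.2, 0.3]), array([0.72, 0.22, 0.4 ]), array([0.75, 0.24, 0.5 ])]
scene (230, 360) [array([0.8 , 0.19, 0.2 ]), array([0.81, 0.21, 0.3 ]), array([0.81, 0.22, 0.4 ]), array([0.82, 0.24, 0.5 ])]
scene (80, 210) [array([ 0.77, -0.16,  0.2 ]), array([ 0.78, -0.09,  0.3 ]), array([ 0.79, -0.01,  0.4 ]), array([0.8 , 0.06, 0.5 ])]
wrist (345, 190) [array([0.48, 0.17, 0.2 ]), array([0.53, 0.19, 0.3 ]), array([0.56, 0.2 , 0.35]), array([0.59, 0.21, 0.4 ])]
wrist (335, 195) [array([0.49, 0.16, 0.2 ]), array([0.55, 0.18, 0.3 ]), array([0.58, 0.19, 0.35]), array([0.61, 0.2 , 0.4 ])]
top (275, 75) [array([0.76, 0.09, 0.05]), array([0.69, 0.09, 0.2 ]), array([0.64, 0.08, 0.3 ]), array([0.59, 0.08, 0.4 ]), array([0.54, 0.08, 0.5 ])]
top (320, 65) [array([0.79, 0.01, 0.05]), array([0.71, 0.02, 0.2 ]), array([0.66, 0.02, 0.3 ]), array([0.6 , 0.03, 0.4 ]), array([0.55, 0.03, 0.5 ])]
top (330, 100) [array([ 0.72, -0.01,  0.05]), array([0.65, 0.  , 0.2 ]), array([0.61, 0.01, 0.3 ]), array([0.56, 0.02, 0.4 ]), array([0.52, 0.02, 0.5 ])]
top (440, 30) [array([ 0.87, -0.21,  0.05]), array([ 0.78, -0.17,  0.2 ]), array([ 0.72, -0.14,  0.3 ]), array([ 0.66, -0.11,  0.4 ]), array([ 0.59, -0.08,  0.5 ])]
```

```bash
python3 - <<'E'
from h import *
plan([.59,-.088,.22],9)
E
```

```text
slide [-278.2  -30.  -140. ] ang [-0.08 -0.01  6.08]
```

jog_arm:
  moves:
    - {"slide": [-20,-2,-35],"angular": [0,0,0],"fingers": 0.7}
    - {"slide": [-50,-6,-65],"angular": [0,0,1],"fingers": 0.7}
    - {"slide": [-80,-9,-95],"angular": [0,0,2],"fingers": 0.7}
    - {"slide": [-110,-12,-122],"angular": [0,0,3],"fingers": 0.7}
    - {"slide": [-145,-16,-140],"angular": [0,0,4],"fingers": 0.7}
    - {"slide": [-180,-20,-140],"angular": [0,0,5],"fingers": 0.7}
    - {"slide": [-215,-24,-140],"angular": [0,0,6],"fingers": 0.7}
    - {"slide": [-250,-27,-140],"angular": [0,0,6],"fingers": 0.7}
    - {"slide": [-278,-30,-140],"angular": [0,0,6],"fingers": 0.7}
    - {"slide": [-278,-30,-140],"angular": [0,0,6],"fingers": 0.7}

```text
clock: 6.75
tcp_pos: [0.591, -0.093, 0.2201]
orientation: [0.001, 0.651, 0.759, -0.001]
wrist_force: [0.4, 0.3, -1.2]
finger_gap: 0.0341
grip_force: 25.2
```

```bash
python3 - <<'E'
from grip import *
p=read_camera("wrist");s=get_state();p=read_camera("wrist");print(s["tcp_pos"],s["wrist_force"],s["finger_gap"])
inhand(p,[(237,183),(311.5,182.5),(309,322),(243,323)])
for k,z in dict(seat=.030,back_edge=.028,end_stop=.028,clip_nose=.035,slide_holder=0).items():
    print(k,[(np.round(q["point"],1),round(q["p"],2),np.round(onz(p,q["point"],z,s),4)) for q in tip_of(k,p)[:2]])
save(p,"w4.png")
im=rectify(p,s,(.585,-.01),.095,.028,.3)
cv2.imwrite("pics/r4.png",cv2.cvtColor(im,cv2.COLOR_RGB2BGR))
E
```

```text
[ 0.5904008  -0.09060842  0.22002652] [-0.90608633  0.43463925  0.18794383] 0.03352028390438471
[[236.0, 183.0], [311.70001220703125, 182.5], [306.3999938964844, 323.0], [242.0, 322.29998779296875]] centre top mm [ 1.72 -0.19  8.56] rot deg [-0.95 -0.63 -0.12]
seat [(array([112.3,  40. ]), 0.35, array([0.4199, 0.0195, 0.03  ]))]
back_edge []
end_stop [(array([281.1, 152.4]), 0.87, array([ 0.5928, -0.0601,  0.028 ]))]
clip_nose [(array([280.8,  76. ]), 0.87, array([0.5808, 0.0121, 0.035 ]))]
slide_holder [(array([276.2,  78.5]), 0.42, array([0.5765, 0.0124, 0.    ]))]
```

View pics/r4.png

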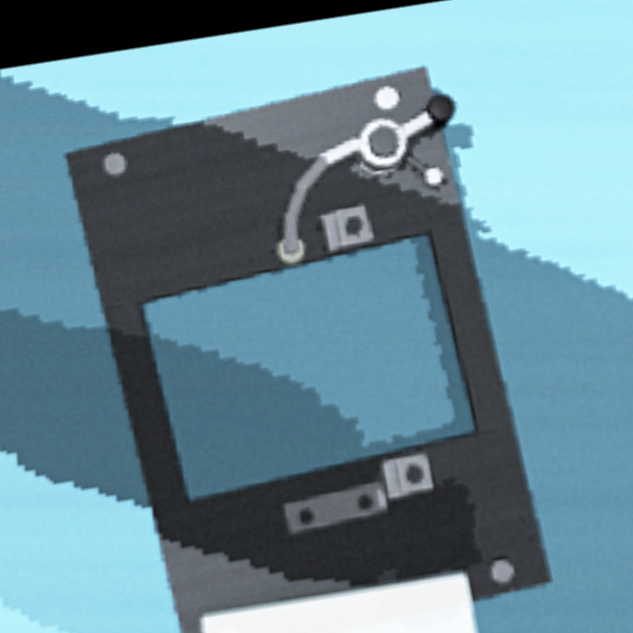

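The rectified view shows the window corners at (143,303), (432,236), (476,431) and (188,500), the end stop bar at (332,510), the nose at (291,250), and the two lipped pads at (348,230) and (408,476). That gives a seat near (0.583, -0.025) with a yaw of 13.2°. I'll go over it, 14 mm short of the seat on the -y side.

```bash
cat >> h.py <<'E'
S=np.array([.5833,-.0245]);YAW=13.2;OFF=1.6   # seat, yaw, chamber centre ahead of TCP (mm, along y)
c,s_=np.cos(np.radians(YAW)),np.sin(np.radians(YAW));RH=np.array([[c,-s_],[s_,c]])
def goto(x,y,u):
    "chamber centre x,y in holder mm, underside u mm above plate"
    w=S+RH@np.array([x,y-OFF])/1e3; plan([w[0],w[1],.028+.0111+u/1e3],YAW)
def where(st=None):
    st=st or get_state(); d=RH.T@(st["tcp_pos"][:2]-S)*1e3
    f=RH.T@st["wrist_force"][:2]; ty=Rq(st["orientation"]).apply([0,1,0])
    print("t%.2f"%st["clock"],"chamber xy",np.round([d[0],d[1]+OFF],2),"under",round((st["tcp_pos"][2]-.0391)*1e3,2),"F",np.round([*f,st["wrist_force"][2]],1),"Mz %.2f"%st["ft_torque"][2],"yaw %.2f"%np.degrees(np.arctan2(ty[1],ty[0])),"gap",round(st["finger_gap"]*1e3,2))
E
python3 -c "
from h import *
where();goto(-7,-14,40);goto(-7,-14,6)"
```

```text
t7.10 chamber xy [ -7.53 -60.22] under 181.67 F [-0.3  0.9 -0.3] Mz -0.01 yaw 9.19 gap 33.78
slide [ 46.1  -2.7 141.7] ang [-0.01 -0.02 -4.01]
slide [ 46.1  -2.7 175.7] ang [-0.01 -0.02 -4.01]
```

jog_arm:
  moves:
    - {"slide": [46,-2.7,30],"angular": [0,0,-4],"fingers": 0.7}
    - {"slide": [46,-2.7,60],"angular": [0,0,-4],"fingers": 0.7}
    - {"slide": [46,-2.7,90],"angular": [0,0,-4],"fingers": 0.7}
    - {"slide": [46,-2.7,120],"angular": [0,0,-4],"fingers": 0.7}
    - {"slide": [46,-2.7,140],"angular": [0,0,-4],"fingers": 0.7}
    - {"slide": [46,-2.7,142],"angular": [0,0,-4],"fingers": 0.7}
    - {"slide": [46,-2.7,142],"angular": [0,0,-4],"fingers": 0.7}
    - {"slide": [46,-2.7,142],"angular": [0,0,-4],"fingers": 0.7}

```text
clock: 7.77
tcp_pos: [0.5812, -0.0424, 0.0801]
orientation: [0.001, 0.622, 0.783, 0.0]
wrist_force: [0.3, 0.1, 0.2]
finger_gap: 0.0338
grip_force: 25.2
```

```bash
python3 - <<'E'
from grip import *
where();goto(-7,-14,6);s=get_state()
p=read_camera("wrist")
save(p,"w5.png")
for k,z in dict(seat=.030,end_stop=.028,clip_nose=.035).items():
    for q in tip_of(k,p)[:1]:
        w=onz(p,q["point"],z,s);print(k,np.round(q["point"],1),round(q["p"],2),np.round(w,4),RH.T@(w[:2]-S)*1e3)
E
```

```text
t7.77 chamber xy [ -6.16 -15.3 ] under 40.98 F [0.3 0.  0.2] Mz 0.04 yaw 13.14 gap 33.76
slide [ 1.3 -0.9 35. ] ang [ 0.09  0.03 -0.06]
```

View pics/w5.png

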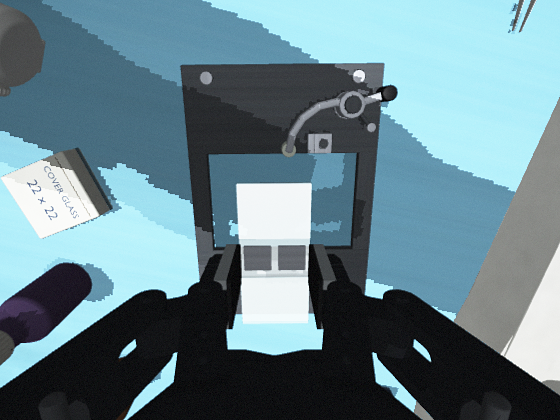

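The view from above shows the chamber parallel to the holder, with the nose at (289,150), the upper pad at (320,142) and the window's top corners at (208,154) and (357,152).

```bash
python3 - <<'E'
from grip import *
s=get_state();p=read_camera("wrist")
for n,q,z in [("nose 3.6,34.6",(289,150),.041),("win -45,31",(208,154),.028),("win 45,31",(357,152),.028),("plateTL -56,80",(181,66),.028),("plate TR 56,80",(384,63),.028),("win 45 -x",(351,247),.028)]:
    print(n,np.round(RH.T@(onz(p,q,z,s)[:2]-S)*1e3,1))
E
```

```text
nose 3.6,34.6 [ 2.4 33.4]
win -45,31 [-44.9  29.5]
win 45,31 [43.3 30.4]
plateTL -56,80 [-56.5  77.6]
plate TR 56,80 [54.5 78.8]
win 45 -x [ 44.  -30.9]
```

jog_arm:
  moves:
    - {"slide": [1.3,-0.9,15],"angular": [0,0,0],"fingers": 0.7}
    - {"slide": [1.3,-0.9,25],"angular": [0,0,0],"fingers": 0.7}
    - {"slide": [1.3,-0.9,32],"angular": [0,0,0],"fingers": 0.7}
    - {"slide": [1.3,-0.9,35],"angular": [0,0,0],"fingers": 0.7}
    - {"slide": [1.3,-0.9,35],"angular": [0,0,0],"fingers": 0.7}
    - {"slide": [1.3,-0.9,35],"angular": [0,0,0],"fingers": 0.7}

```text
clock: 8.52
tcp_pos: [0.5791, -0.0418, 0.0437]
orientation: [-0.0, 0.622, 0.783, -0.0]
wrist_force: [-1.1, -0.6, -1.3]
finger_gap: 0.0338
grip_force: 25.2
```

```bash
python3 -c "
from h import *
where();goto(-7,-7,6)"
```

```text
t8.52 chamber xy [ -7.98 -14.26] under 4.63 F [-1.2 -0.3 -1.3] Mz -0.02 yaw 13.08 gap 33.82
slide [ 7.3  1.  -1.4] ang [-0.01 -0.01 -0.12]
```

jog_arm:
  moves:
    - {"slide": [2,0,-1.2],"angular": [0,0,0],"fingers": 0.7}
    - {"slide": [4,0,-1.2],"angular": [0,0,0],"fingers": 0.7}
    - {"slide": [4,0,-1.2],"angular": [0,0,0],"fingers": 0.7}
    - {"slide": [4,0,-1.2],"angular": [0,0,0],"fingers": 0.7}

```text
clock: 8.85
tcp_pos: [0.5785, -0.0376, 0.0454]
orientation: [0.0, 0.622, 0.783, 0.0]
wrist_force: [0.4, -0.4, -0.0]
finger_gap: 0.0338
grip_force: 25.2
```

```bash
python3 -c "
from h import *
where()"
```

```text
t8.85 chamber xy [ -7.7 -10.1] under 6.27 F [ 0.3 -0.5 -0. ] Mz -0.05 yaw 13.10 gap 33.84
```

jog_arm:
  moves:
    - {"slide": [0.7,0,0],"angular": [0,0,0],"fingers": 0.7}
    - {"slide": [1.4,0,0],"angular": [0,0,0],"fingers": 0.7}
    - {"slide": [1.4,0,0],"angular": [0,0,0],"fingers": 0.7}

```text
clock: 9.1
tcp_pos: [0.5779, -0.0363, 0.045]
orientation: [-0.0, 0.622, 0.783, 0.0]
wrist_force: [0.7, -0.3, -0.6]
finger_gap: 0.034
grip_force: 25.2
```

```bash
python3 -c "
from h import *
where()"
```

```text
t9.10 chamber xy [-7.99 -8.69] under 5.92 F [ 0.6 -0.5 -0.6] Mz 0.01 yaw 13.08 gap 33.99
```

jog_arm:
  moves:
    - {"slide": [0.7,0,0],"angular": [0,0,0],"fingers": 0.7}
    - {"slide": [1.4,0,0],"angular": [0,0,0],"fingers": 0.7}
    - {"slide": [1.4,0,0],"angular": [0,0,0],"fingers": 0.7}

```text
clock: 9.35
tcp_pos: [0.5777, -0.0354, 0.045]
orientation: [0.0, 0.622, 0.783, -0.0]
wrist_force: [0.7, -2.3, -0.7]
finger_gap: 0.0336
grip_force: 25.2
```

```bash
python3 -c "
from h import *
where()"
```

```text
t9.35 chamber xy [-7.94 -7.72] under 5.91 F [ 0.1 -2.4 -0.7] Mz 0.03 yaw 13.07 gap 33.64
```

jog_arm:
  moves:
    - {"slide": [1.5,0,0],"angular": [0,0,0],"fingers": 0.7}
    - {"slide": [3,0,0],"angular": [0,0,0],"fingers": 0.7}
    - {"slide": [4.5,0,0],"angular": [0,0,0],"fingers": 0.7}
    - {"slide": [6,0,0],"angular": [0,0,0],"fingers": 0.7}
    - {"slide": [7.5,0,0],"angular": [0,0,0],"fingers": 0.7}
    - {"slide": [9,0,0],"angular": [0,0,0],"fingers": 0.7}
    - {"slide": [10,0,0],"angular": [0,0,0],"fingers": 0.7}
    - {"slide": [10.8,0,0],"angular": [0,0,0],"fingers": 0.7}
    - {"slide": [10.8,0,0],"angular": [0,0,0],"fingers": 0.7}
    - {"slide": [10.8,0,0],"angular": [0,0,0],"fingers": 0.7}

```text
clock: 10.18
tcp_pos: [0.5753, -0.026, 0.0451]
orientation: [0.001, 0.622, 0.783, -0.001]
wrist_force: [-0.7, -5.3, -0.9]
finger_gap: 0.0337
grip_force: 25.2
```

```bash
python3 - <<'E'
from grip import *
where()
p=read_camera("wrist");inhand(p,[(237,183),(311.5,182.5),(309,322),(243,323)])
E
```

```text
t10.18 chamber xy [-8.15  1.97] under 5.98 F [-1.8 -5.  -0.9] Mz 0.00 yaw 13.02 gap 33.72
[[235.5, 183.1999969482422], [311.0, 182.5], [308.5, 323.70001220703125], [241.60000610351562, 323.3999938964844]] centre top mm [ 1.87 -0.18  7.78] rot deg [-1.29 -0.99 -0.64]
```

jog_arm:
  moves:
    - {"slide": [1,0,0.5],"angular": [0,0,0],"fingers": 0.7}
    - {"slide": [1.3,0,2],"angular": [0,0,0],"fingers": 0.7}
    - {"slide": [1.3,0,3],"angular": [0,0,0],"fingers": 0.7}
    - {"slide": [1.3,0,3.8],"angular": [0,0,0],"fingers": 0.7}
    - {"slide": [1.3,0,3.8],"angular": [0,0,0],"fingers": 0.7}

```text
clock: 10.65
tcp_pos: [0.5758, -0.0247, 0.0416]
orientation: [0.001, 0.622, 0.783, -0.0]
wrist_force: [0.0, -5.0, 1.2]
finger_gap: 0.0338
grip_force: 25.3
```

```bash
python3 -c "
from h import *
where()"
```

```text
t10.65 chamber xy [-7.38  3.12] under 2.53 F [-1.1 -4.9  1.2] Mz -0.01 yaw 13.02 gap 33.83
```

jog_arm:
  moves:
    - {"slide": [0,0,0.5],"angular": [0,0,0],"fingers": 0.7}
    - {"slide": [0,0,1],"angular": [0,0,0],"fingers": 0.7}
    - {"slide": [0,0,1],"angular": [0,0,0],"fingers": 0.7}

```text
clock: 10.9
tcp_pos: [0.5759, -0.0247, 0.0407]
orientation: [0.002, 0.622, 0.783, -0.0]
wrist_force: [0.8, -5.3, 0.7]
finger_gap: 0.0338
grip_force: 25.3
```

```bash
python3 -c "
from h import *
where()"
```

```text
t10.90 chamber xy [-7.22  3.13] under 1.63 F [-0.4 -5.3  0.7] Mz 0.03 yaw 13.02 gap 33.81
```

jog_arm:
  moves:
    - {"slide": [0,-0.7,0.5],"angular": [0,0,0],"fingers": 0.7}
    - {"slide": [0,-0.7,1],"angular": [0,0,0],"fingers": 0.7}
    - {"slide": [0,-0.7,1],"angular": [0,0,0],"fingers": 0.7}

```text
clock: 11.15
tcp_pos: [0.5755, -0.0246, 0.0398]
orientation: [0.002, 0.622, 0.783, -0.0]
wrist_force: [1.7, -4.6, 1.7]
finger_gap: 0.0336
grip_force: 25.3
```

```bash
python3 -c "
from h import *
where()"
```

```text
t11.15 chamber xy [-7.59  3.24] under 0.74 F [ 0.6 -4.9  1.7] Mz -0.02 yaw 13.03 gap 33.65
```

jog_arm:
  moves:
    - {"slide": [0,0,0.4],"angular": [0,0,0],"fingers": 0.7}
    - {"slide": [0,0,0.8],"angular": [0,0,0],"fingers": 0.7}
    - {"slide": [0,0,0.8],"angular": [0,0,0],"fingers": 0.7}

```text
clock: 11.4
tcp_pos: [0.5755, -0.0246, 0.0392]
orientation: [0.002, 0.622, 0.783, -0.0]
wrist_force: [2.4, -5.6, 0.9]
finger_gap: 0.034
grip_force: 25.4
```

```bash
python3 -c "
from h import *
where()"
```

```text
t11.40 chamber xy [-7.58  3.26] under 0.06 F [ 1.1 -6.   0.9] Mz -0.06 yaw 13.03 gap 34.0
```

jog_arm:
  moves:
    - {"slide": [0,0,0.4],"angular": [0,0,0],"fingers": 0.7}
    - {"slide": [0,0,0.8],"angular": [0,0,0],"fingers": 0.7}
    - {"slide": [0,0,0.8],"angular": [0,0,0],"fingers": 0.7}

```text
clock: 11.65
tcp_pos: [0.5756, -0.0246, 0.0391]
orientation: [0.002, 0.622, 0.783, 0.0]
wrist_force: [0.2, -4.7, 7.5]
finger_gap: 0.034
grip_force: 26.0
```

```bash
python3 -c "
from h import *
where();print(get_state()['ft_torque'])"
```

```text
t11.65 chamber xy [-7.55  3.24] under -0.01 F [-0.9 -4.6  7.5] Mz -0.04 yaw 13.03 gap 33.97
[-1.03933128  0.0298743  -0.03655792]
```

jog_arm:
  moves:
    - {"slide": [0,0,0.4],"angular": [0,0,0],"fingers": 0.7}
    - {"slide": [0,0,0.8],"angular": [0,0,0],"fingers": 0.7}
    - {"slide": [0,0,0.8],"angular": [0,0,0],"fingers": 0.7}

```text
clock: 11.9
tcp_pos: [0.5756, -0.0246, 0.039]
orientation: [0.002, 0.622, 0.783, 0.0]
wrist_force: [-1.9, -4.4, 12.0]
finger_gap: 0.0337
grip_force: 26.5
```

```bash
python3 -c "
from h import *
where();print(get_state()['ft_torque'])"
```

```text
t11.90 chamber xy [-7.55  3.24] under -0.08 F [-2.9 -3.9 12. ] Mz -0.02 yaw 13.04 gap 33.68
[-1.00600923  0.47127826 -0.02234761]
```

jog_arm:
  moves:
    - {"slide": [0,0,-1],"angular": [0,0,0],"fingers": 0.7}
    - {"slide": [0,0.7,-1],"angular": [0,0,0],"fingers": 0.7}
    - {"slide": [0,1.5,-1],"angular": [0,0,0],"fingers": 0.7}
    - {"slide": [0,2.3,-1],"angular": [0,0,0],"fingers": 0.7}
    - {"slide": [0,3,-1],"angular": [0,0,0],"fingers": 0.7}
    - {"slide": [0,3.5,-1],"angular": [0,0,0],"fingers": 0.7}
    - {"slide": [0,3.5,-1],"angular": [0,0,0],"fingers": 0.7}

```text
clock: 12.48
tcp_pos: [0.5761, -0.0244, 0.039]
orientation: [0.0, 0.622, 0.783, -0.002]
wrist_force: [-8.7, -7.9, 12.4]
finger_gap: 0.0335
grip_force: 26.5
```

```bash
python3 -c "
from h import *
where();print(get_state()['ft_torque'])"
```

```text
t12.48 chamber xy [-6.96  3.29] under -0.09 F [-10.2  -5.7  12.4] Mz 0.05 yaw 13.01 gap 33.52
[-1.62016134  1.44338602  0.05479218]
```

jog_arm:
  moves:
    - {"slide": [0,-1,-0.7],"angular": [0,0,0],"fingers": 0.7}
    - {"slide": [0,-1,-1.4],"angular": [0,0,0],"fingers": 0.7}
    - {"slide": [0,-1,-1.4],"angular": [0,0,0],"fingers": 0.7}

```text
clock: 12.73
tcp_pos: [0.5764, -0.0243, 0.0394]
orientation: [0.001, 0.622, 0.783, -0.001]
wrist_force: [0.0, -7.5, -0.9]
finger_gap: 0.0336
grip_force: 25.2
```

```bash
python3 -c "
from h import *
where();print(get_state()['ft_torque'],get_state()['orientation'])"
```

```text
t12.73 chamber xy [-6.63  3.4 ] under 0.29 F [-1.7 -7.4 -0.9] Mz 0.06 yaw 13.02 gap 33.56
[-1.31624857  0.08706882  0.06494958] [ 7.27802661e-04  6.22363509e-01  7.82727214e-01 -1.11444138e-03]
```

jog_arm:
  moves:
    - {"slide": [0,0.7,0.1],"angular": [0,0,0],"fingers": 0.7}
    - {"slide": [0,1.4,0.1],"angular": [0,0,0],"fingers": 0.7}
    - {"slide": [0,2,0.1],"angular": [0,0,0],"fingers": 0.7}
    - {"slide": [0,2,0.1],"angular": [0,0,0],"fingers": 0.7}

```text
clock: 13.07
tcp_pos: [0.5783, -0.0238, 0.0392]
orientation: [0.001, 0.622, 0.783, -0.001]
wrist_force: [-0.9, -6.6, 1.6]
finger_gap: 0.0335
grip_force: 25.3
```

```bash
python3 -c "
from h import *
where();print(get_state()['ft_torque'],get_state()['orientation'])"
```

```text
t13.07 chamber xy [-4.66  3.46] under 0.06 F [-2.4 -6.2  1.6] Mz 0.02 yaw 13.03 gap 33.48
[-1.30617943  0.12908813  0.0216269 ] [ 5.61947928e-04  6.22329398e-01  7.82754341e-01 -1.20229739e-03]
```

jog_arm:
  moves:
    - {"slide": [0,0.7,0],"angular": [0,0,0],"fingers": 0.7}
    - {"slide": [0,1.4,0],"angular": [0,0,0],"fingers": 0.7}
    - {"slide": [0,2,0],"angular": [0,0,0],"fingers": 0.7}
    - {"slide": [0,2,0],"angular": [0,0,0],"fingers": 0.7}

```text
clock: 13.4
tcp_pos: [0.5802, -0.0233, 0.0392]
orientation: [0.001, 0.622, 0.783, -0.001]
wrist_force: [-0.9, -6.0, 1.7]
finger_gap: 0.0336
grip_force: 25.4
```

```bash
python3 -c "
from h import *
where()"
```

```text
t13.40 chamber xy [-2.71  3.47] under 0.05 F [-2.3 -5.7  1.7] Mz 0.04 yaw 13.03 gap 33.63
```

jog_arm:
  moves:
    - {"slide": [0,0.5,0],"angular": [0,0,0],"fingers": 0.7}
    - {"slide": [0,1,0],"angular": [0,0,0],"fingers": 0.7}
    - {"slide": [0,1,0],"angular": [0,0,0],"fingers": 0.7}

```text
clock: 13.65
tcp_pos: [0.5812, -0.0231, 0.0392]
orientation: [0.001, 0.622, 0.783, -0.001]
wrist_force: [-0.3, -6.1, 1.9]
finger_gap: 0.0338
grip_force: 25.4
```

```bash
python3 -c "
from h import *
where()"
```

```text
t13.65 chamber xy [-1.71  3.44] under 0.09 F [-1.7 -5.9  1.9] Mz 0.07 yaw 13.03 gap 33.83
```

jog_arm:
  moves:
    - {"slide": [0,0.5,0],"angular": [0,0,0],"fingers": 0.7}
    - {"slide": [0,1,0],"angular": [0,0,0],"fingers": 0.7}
    - {"slide": [0,1,0],"angular": [0,0,0],"fingers": 0.7}

```text
clock: 13.9
tcp_pos: [0.5819, -0.0229, 0.0391]
orientation: [0.0, 0.622, 0.783, -0.001]
wrist_force: [-2.0, -7.0, 2.1]
finger_gap: 0.0339
grip_force: 25.5
```

```bash
python3 -c "
from h import *
where()"
```

```text
t13.90 chamber xy [-1.01  3.5 ] under 0.04 F [-3.6 -6.4  2.1] Mz 0.06 yaw 13.03 gap 33.94
```

jog_arm:
  moves:
    - {"slide": [0,0.4,0],"angular": [0,0,0],"fingers": 0.7}
    - {"slide": [0,0.8,0],"angular": [0,0,0],"fingers": 0.7}
    - {"slide": [0,0.8,0],"angular": [0,0,0],"fingers": 0.7}

```text
clock: 14.15
tcp_pos: [0.582, -0.0229, 0.0392]
orientation: [-0.0, 0.622, 0.783, -0.002]
wrist_force: [-4.1, -7.1, 3.8]
finger_gap: 0.0343
grip_force: 25.6
```

```bash
python3 -c "
from h import *
where()"
```

```text
t14.15 chamber xy [-0.94  3.5 ] under 0.06 F [-5.6 -6.   3.8] Mz 0.05 yaw 13.02 gap 34.29
```

jog_arm:
  moves:
    - {"slide": [0,0.4,0],"angular": [0,0,0],"fingers": 0.7}
    - {"slide": [0,0.4,0],"angular": [0,0,0],"fingers": 0.7}

```text
clock: 14.32
tcp_pos: [0.5819, -0.0229, 0.0391]
orientation: [-0.0, 0.622, 0.783, -0.002]
wrist_force: [-3.8, -8.6, 3.9]
finger_gap: 0.0334
grip_force: 25.7
```

```bash
python3 -c "
from h import *
where()"
```

```text
t14.32 chamber xy [-0.95  3.49] under 0.02 F [-5.7 -7.5  3.9] Mz 0.04 yaw 13.01 gap 33.39
```

jog_arm:
  moves:
    - {"slide": [-0.7,0,0],"angular": [0,0,0],"fingers": 0.7}
    - {"slide": [-1.4,0,0],"angular": [0,0,0],"fingers": 0.7}
    - {"slide": [-2.1,0,0],"angular": [0,0,0],"fingers": 0.7}
    - {"slide": [-2.8,0,0],"angular": [0,0,0],"fingers": 0.7}
    - {"slide": [-2.8,0,0],"angular": [0,0,0],"fingers": 0.7}

```text
clock: 14.73
tcp_pos: [0.5821, -0.0232, 0.0391]
orientation: [-0.002, 0.622, 0.783, -0.001]
wrist_force: [-6.0, -0.2, 5.8]
finger_gap: 0.0335
grip_force: 25.9
```

```bash
python3 -c "
from h import *
where()"
```

```text
t14.73 chamber xy [-0.91  3.17] under 0.01 F [-5.9  1.2  5.8] Mz 0.13 yaw 13.10 gap 33.53
```

jog_arm:
  moves:
    - {"slide": [-0.5,-0.5,-0.6],"angular": [0,0,0],"fingers": 0.7}
    - {"slide": [-1,-0.5,-0.6],"angular": [0,0,0],"fingers": 0.7}
    - {"slide": [-1,-0.5,-0.6],"angular": [0,0,0],"fingers": 0.7}

```text
clock: 14.98
tcp_pos: [0.5825, -0.025, 0.0392]
orientation: [-0.001, 0.622, 0.783, -0.001]
wrist_force: [-5.2, -2.6, 2.3]
finger_gap: 0.0337
grip_force: 25.5
```

```bash
python3 -c "
from h import *
where();print(get_state()['ft_torque'],get_state()['orientation'])"
```

```text
t14.98 chamber xy [-0.9   1.33] under 0.1 F [-5.7 -1.3  2.3] Mz 0.09 yaw 13.08 gap 33.69
[-0.42905865  1.05695269  0.08617547] [-0.00122285  0.62199369  0.78302089 -0.00080371]
```

jog_arm:
  moves:
    - {"slide": [-0.5,0,0],"angular": [0,0,0],"fingers": 0.7}
    - {"slide": [-1,0,0],"angular": [0,0,0],"fingers": 0.7}
    - {"slide": [-1,0,0],"angular": [0,0,0],"fingers": 0.7}

```text
clock: 15.23
tcp_pos: [0.5826, -0.0255, 0.0391]
orientation: [-0.002, 0.622, 0.783, -0.0]
wrist_force: [-6.2, 0.5, 3.4]
finger_gap: 0.0337
grip_force: 25.6
```

```bash
python3 -c "
from h import *
where()"
```

```text
t15.23 chamber xy [-0.91  0.81] under 0.04 F [-6.   1.9  3.4] Mz 0.05 yaw 13.09 gap 33.73
```

jog_arm:
  moves:
    - {"slide": [-0.4,0,0],"angular": [0,0,0],"fingers": 0.7}
    - {"slide": [-0.7,0,0],"angular": [0,0,0],"fingers": 0.7}
    - {"slide": [-0.7,0,0],"angular": [0,0,0],"fingers": 0.7}

```text
clock: 15.48
tcp_pos: [0.5827, -0.026, 0.0391]
orientation: [-0.002, 0.622, 0.783, -0.0]
wrist_force: [-6.2, -0.2, 1.6]
finger_gap: 0.0336
grip_force: 25.6
```

```bash
python3 -c "
from h import *
where()"
```

```text
t15.48 chamber xy [-0.92  0.26] under 0.02 F [-6.1  1.2  1.6] Mz 0.02 yaw 13.10 gap 33.56
```

jog_arm:
  moves:
    - {"slide": [-0.4,0,0],"angular": [0,0,0],"fingers": 0.7}
    - {"slide": [-0.7,0,0],"angular": [0,0,0],"fingers": 0.7}
    - {"slide": [-0.7,0,0],"angular": [0,0,0],"fingers": 0.7}

```text
clock: 15.73
tcp_pos: [0.5829, -0.0267, 0.0392]
orientation: [-0.002, 0.622, 0.783, -0.0]
wrist_force: [-5.4, -0.6, 2.4]
finger_gap: 0.0334
grip_force: 25.6
```

```bash
python3 -c "
from h import *
where()"
```

```text
t15.73 chamber xy [-0.93 -0.43] under 0.06 F [-5.4  0.7  2.4] Mz 0.03 yaw 13.10 gap 33.45
```

jog_arm:
  moves:
    - {"slide": [-0.4,0,0],"angular": [0,0,0],"fingers": 0.7}
    - {"slide": [-0.7,0,0],"angular": [0,0,0],"fingers": 0.7}
    - {"slide": [-0.7,0,0],"angular": [0,0,0],"fingers": 0.7}

```text
clock: 15.98
tcp_pos: [0.5829, -0.0268, 0.0391]
orientation: [-0.002, 0.622, 0.783, -0.0]
wrist_force: [-6.2, 1.4, 3.2]
finger_gap: 0.034
grip_force: 25.6
```

```bash
python3 -c "
from h import *
where()"
```

```text
t15.98 chamber xy [-0.93 -0.58] under 0.03 F [-5.8  2.8  3.2] Mz 0.07 yaw 13.11 gap 33.96
```

jog_arm:
  moves:
    - {"slide": [-0.4,0,0],"angular": [0,0,0],"fingers": 0.7}
    - {"slide": [-0.6,0,0],"angular": [0,0,0],"fingers": 0.7}
    - {"slide": [-0.6,0,0],"angular": [0,0,0],"fingers": 0.7}

```text
clock: 16.23
tcp_pos: [0.5829, -0.0269, 0.0391]
orientation: [-0.003, 0.622, 0.783, 0.0]
wrist_force: [-5.4, 4.2, 3.8]
finger_gap: 0.0336
grip_force: 25.6
```

```bash
python3 - <<'E'
from grip import *
where()
p=read_camera("wrist");s=get_state();inhand(p,[(237,183),(311.5,182.5),(309,322),(243,323)])
for q in tip_of("clip_nose",p)[:1]: print(q,RH.T@(onz(p,q["point"],.035,s)[:2]-S)*1e3)
save(p,"w6.png")
E
```

```text
t16.23 chamber xy [-0.92 -0.64] under 0.03 F [-4.3  5.4  3.8] Mz 0.01 yaw 13.13 gap 33.6
[[235.39999389648438, 182.3000030517578], [311.0, 182.60000610351562], [308.5, 320.70001220703125], [241.6999969482422, 325.70001220703125]] centre top mm [2.12 0.01 7.63] rot deg [ 4.65 -0.95 -0.46]
{'point': [274.1, 172.5], 'p': 0.65} [-1.06371956 43.31488055]
```

jog_arm:
  moves:
    - {"slide": [0.4,0.4,-0.2],"angular": [0,0,0],"fingers": 0.7}
    - {"slide": [0.4,0.8,-0.3],"angular": [0,0,0],"fingers": 0.7}
    - {"slide": [0.4,0.8,-0.3],"angular": [0,0,0],"fingers": 0.7}

```text
clock: 16.58
tcp_pos: [0.583, -0.0268, 0.0391]
orientation: [-0.003, 0.622, 0.783, -0.001]
wrist_force: [-6.7, 1.7, 3.5]
finger_gap: 0.0337
grip_force: 25.6
```

```bash
python3 -c "
from h import *
where();print(get_state()['ft_torque'])"
```

```text
t16.58 chamber xy [-0.87 -0.61] under 0.03 F [-6.1  3.2  3.5] Mz -0.01 yaw 13.12 gap 33.68
[ 0.26707805  1.40557962 -0.01469611]
```

jog_arm:
  moves:
    - {"slide": [0,0.5,0],"angular": [0,0,0],"fingers": 0.7}
    - {"slide": [0,0.5,0],"angular": [0,0,0],"fingers": 0.7}
    - {"slide": [0,0.5,0],"angular": [0,0,0],"fingers": 0.58}
    - {"slide": [0,0.5,0],"angular": [0,0,0],"fingers": 0.55}
    - {"slide": [0,0,0],"angular": [0,0,0],"fingers": 0.5}
    - {"slide": [0,0,0],"angular": [0,0,0],"fingers": 0.48}
    - {"slide": [0,0,0],"angular": [0,0,0],"fingers": 0.48}

```text
clock: 17.17
tcp_pos: [0.5867, -0.0282, 0.0404]
orientation: [0.001, 0.622, 0.783, 0.001]
wrist_force: [-0.9, -0.3, 0.3]
finger_gap: 0.0441
grip_force: 0.0
```

```bash
python3 -c "
from grip import *
where();p=read_camera('wrist');inhand(p,[(237,183),(311.5,182.5),(309,322),(243,323)])"
```

```text
t17.17 chamber xy [ 2.51 -2.81] under 1.31 F [-1.  -0.1  0.3] Mz -0.02 yaw 13.09 gap 44.09Traceback (most recent call last):
  File "<string>", line 3, in <module>
    where();p=read_camera('wrist');inhand(p,[(237,183),(311.5,182.5),(309,322),(243,323)])
                                   ~~~~~~^^^^^^^^^^^^^^^^^^^^^^^^^^^^^^^^^^^^^^^^^^^^^^^^^
  File "grip.py", line 14, in inhand
    P=np.float32(P);L.append(cv2.fitLine(P,cv2.DIST_HUBER,0,.01,.01).ravel())
                             ~~~~~~~~~~~^^^^^^^^^^^^^^^^^^^^^^^^^^^^
cv2.error: OpenCV(4.12.0) /io/opencv/modules/imgproc/src/linefit.cpp:618: error: (-215:Assertion failed) npoints2 >= 0 || npoints3 >= 0 in function 'fitLine'
```

jog_arm:
  moves:
    - {"slide": [0,-3.3,0],"angular": [0,0,0],"fingers": 0.45}
    - {"slide": [0,-3.3,0],"angular": [0,0,0],"fingers": 0.45}
    - {"slide": [0,-3.3,-10],"angular": [0,0,0],"fingers": 0.45}
    - {"slide": [0,-3.3,-30],"angular": [0,0,0],"fingers": 0.45}
    - {"slide": [0,-3.3,-60],"angular": [0,0,0],"fingers": 0.45}
    - {"slide": [-15,-3.3,-95],"angular": [0,0,0],"fingers": 0.45}
    - {"slide": [-30,-3.3,-120],"angular": [0,0,0],"fingers": 0.45}
    - {"slide": [-30,-3.3,-120],"angular": [0,0,0],"fingers": 0.45}
    - {"slide": [-30,-3.3,-120],"angular": [0,0,0],"fingers": 0.45}

```text
clock: 17.97
tcp_pos: [0.5908, -0.0591, 0.1629]
orientation: [0.002, 0.622, 0.783, 0.001]
wrist_force: [-0.0, -0.2, -1.0]
finger_gap: 0.047
grip_force: 0.0
```

```bash
python3 - <<'E'
from grip import *
where();s=get_state();p=read_camera("wrist")
im=rectify(p,s,(.583,-.018),.06,.032,.2)
cv2.imwrite("pics/r7.png",cv2.cvtColor(im,cv2.COLOR_RGB2BGR))
for k,z in dict(chamber_center=.03,clip_nose=.035,end_stop=.028).items():
    for q in tip_of(k,p)[:1]: print(k,round(q["p"],2),RH.T@(onz(p,q["point"],z,s)[:2]-S)*1e3)
E
```

```text
t17.97 chamber xy [ -0.56 -33.85] under 123.76 F [-0.1 -0.1 -1. ] Mz -0.03 yaw 13.01 gap 46.99
chamber_center 0.56 [-2.40357529  0.36201984]
clip_nose 0.86 [ 1.0091663  42.02216657]
end_stop 0.64 [  2.59126908 -37.58930182]
```

View pics/r7.png

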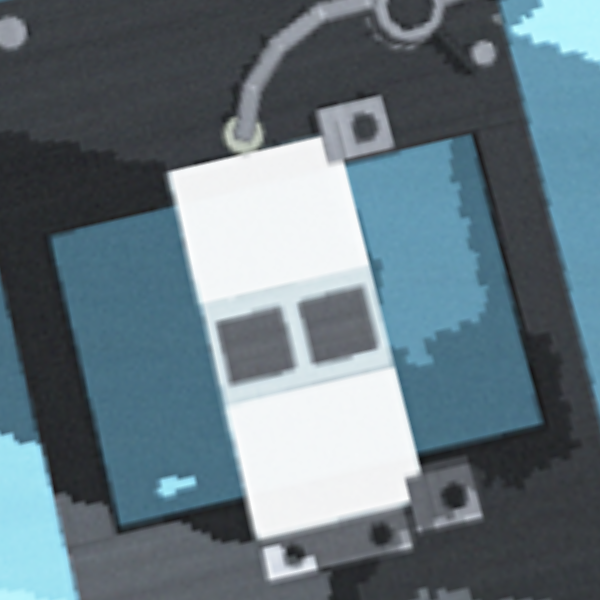

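The last view shows the chamber at (293,340), with its right edge under both lips at (340,130) and (425,490). Its lower end is on the stop bar at (335,540) and the nose presses its upper end at (243,135). The robot is clear of everything, so I'll hand in.

```bash
python3 -c "
from workcell import *
print(hand_in())"
```

```text
the job is handed in; nothing more can be done
None
```

The chamber is loaded and the job is handed in: it sits under both lips against the back edge, gripped between the sprung arm and the end stop, and the robot is touching nothing. The result of the judging was not shown.

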